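Hold a coupon paddle home in the push-and-hold reader

TASK

Take the blue-handled coupon paddle out of the rack and slide its steel blade edgewise into the slot of the cream reader, then press it down against the sprung plunger inside until its crosspiece sits firmly on both black stop pads, without leaning on it with brute force. Finish while holding it pressed home: the spring pushes it up again if you let go, so keep hold and keep pushing. Leave the other two paddles, the beaker and the bottle alone.

Things in the scene. Friction and masses are not known exactly. Their poses are not given: they have to be found in the camera images.
- paddle_blue: Coupon paddle, 0.09 to 0.18 kg, upright. Origin: middle of the blade's lower edge; z up, x across the blade's thickness, y across its width; same after a half turn about z. Steel blade 5 (x) x 40 mm (y), z 0 to 60 mm (lowest 4 mm only 3 x 36 mm). Blue crosspiece 16 (x) x 78 mm (y), z 60 to 68 mm. Blue handle 16 (x) x 30 mm (y), z 68 to 113 mm: pinch it from above across x.
- paddle_blue_grip (a point): Middle of the blue handle, 92 mm above the paddle's origin, a good height to pinch it.
- paddle_black: Same shape and size as the blue paddle, with black crosspiece and handle; origin and axes likewise. Hangs in another rack slot. To be left alone.
- paddle_orange: Same shape and size as the blue paddle, with orange crosspiece and handle; origin and axes likewise. Hangs in another rack slot. To be left alone.
- rack: Fixed aluminium block 200 (x) x 90 (y) x 70 mm high; origin: centre of its underside. Three slots 10 (x) x 46 mm (y) at x = -70, 0, +70 mm. A paddle hangs in each, crosspiece on the block's top, axes along the rack's, origin 10 mm above the bench; it comes out straight up by more than 60 mm. Which paddle hangs where varies.
- reader: Fixed cream box 120 (x) x 110 mm (y), top face 76 mm above the bench; origin: centre of its underside, z up. At the centre of its top an upright slot 8 (x) x 43 mm (y) with a 4 mm chamfer round its mouth. It takes the blade with the paddle's x axis along the reader's x axis, either way round. A sprung plunger stands in the slot.
- reader_slot (a point): Centre of the slot's mouth, on the reader's top face (76 mm above the bench), axes as the reader's.
- reader_stops: The two black stop pads on the reader's top, one at each end of the slot (30 mm in x, 12 mm in y, centred 34 mm either side of the slot's centre in y), upper faces 80 mm above the bench. Origin and axes as the reader's. They are the hard stop: when the paddle's crosspiece sits on them its origin is 20 mm above the bench. Firmly home means a few newtons on the pads beyond the spring's push.
- reader_plunger (a joint): How far the brass spring plunger inside the slot is pressed down, in m: 0 free (its top 32 mm above the bench, where the blade's lower edge meets it), 0.012 with the paddle home on the stop pads. It pushes up with 5.4 N at first touch, rising evenly to 10.8 N at home.
- beaker: Loose glass beaker, 66 mm across, 85 mm high, origin under its centre. To be left alone.
- reagent_bottle: Loose amber bottle with a blue cap, 52 mm across, 105 mm high, origin under its centre. To be left alone.
There are look-alikes about, which are no part of the job. There is more than one size of the paddle_blue; the job needs the middle-sized.

How it is judged:
On the way, in this order (a step that is already met when the one before it is completed fails the run):
1. the blue paddle is held by the fingers, its blade lifted clear of the rack (height (world z) of paddle_blue above 0.076 m and contact force between paddle_blue and the fingers above 1 N), for 0.1 s.
2. its blade is in the reader's slot, upright, at least 15 mm below the reader's top face (z of paddle_blue in the frame of reader_slot below -0.015 m and horizontal distance between paddle_blue and reader_slot below 0.005 m and angle between paddle_blue's own z axis and vertical below 0.12 rad), for 0.1 s.
At the end, for the whole second after the job is handed in: For the last second the fingers hold the blue paddle (over 3 N) in the slot (5 mm of centre, 0.05 rad of vertical, 0.12 rad of the slot's direction), at rest, down to the hard stop: within 1.5 mm of home, plunger pressed over 10.5 mm, 1 to 50 N on the stop pads (value of joint reader_plunger above 0.0105 m and z of paddle_blue in the frame of reader_slot below -0.0545 m and horizontal distance between paddle_blue and reader_slot below 0.005 m and angle between paddle_blue's own z axis and vertical below 0.05 rad and angle between the x axis of paddle_blue and the x axis of reader, either way round below 0.12 rad and contact force between paddle_blue and reader_stops between 1 and 50 N and contact force between paddle_blue and the fingers above 3 N and linear speed of paddle_blue below 0.02 m/s); the arm keeps its last pose, push and grip.
It fails at once if the black paddle is moved more than 25 mm or tipped (distance of paddle_black from where it was at the start of the episode above 0.025 m or angle between paddle_black's own z axis and vertical above 0.35 rad).
It fails at once if the orange paddle is moved more than 25 mm or tipped (distance of paddle_orange from where it was at the start of the episode above 0.025 m or angle between paddle_orange's own z axis and vertical above 0.35 rad).
It fails at once if the beaker is moved more than 25 mm or tipped (distance of beaker from where it was at the start of the episode above 0.025 m or angle between beaker's own z axis and vertical above 0.35 rad).
It fails at once if the bottle is moved more than 25 mm or tipped (distance of reagent_bottle from where it was at the start of the episode above 0.025 m or angle between reagent_bottle's own z axis and vertical above 0.35 rad).
It also fails if it takes over 58 s, if anything falls off the work surface, if the arm or the gripper's body presses on something with over 40 N, if the wrist force passes 120 N, or if a joint passes its speed limit or range.

ROBOT

A 7-joint arm with a two-finger parallel gripper is mounted at the origin on the work surface. World frame = base frame: x ahead of the robot, y to its left, z up, the work surface at z = 0. Lengths are in m, angles in rad, forces in N, time in s.
With the tool pointing down it reaches from about 0.425 to 0.825 m from the base axis. Payload 3.6 kg.
Tool frame: the origin (TCP) lies where the fingers leave the gripper's body, on its centre line; the fingertips stand 73 mm ahead of it and the grasp point (between the pads) lies 54 mm ahead of it; x points along the fingers, y is the direction in which the jaws open and shut, and the axes are right-handed (so a half turn about x gives the same grasp; the last joint's range is limited). The gripper opens to 85 mm and grips with 20 to 120 N. Pads are 22 mm wide; open, the fingers measure 114 mm over their backs; the gripper's body (76 mm by 85 mm) begins 54 mm behind the grasp point. The pads swing forward as they close: fully open they stand 13 mm farther back than shut.
Start: joints at [-1.335, 0.615, -0.013, 1.423, 0.008, 1.103, -0.04], TCP at [0.168, 0.628, 0.304] pointing down, gripper open.
Joint ranges: [-3.12, 3.12], [-0.3, 2.06], [-1.34, 1.32], [0.26, 2.42], [-1.36, 4.5], [0.01, 1.98], [-2.84, 2.84]. Speed limits (rad/s): [2.79, 2.79, 3.14, 3.14, 3.14, 3.14, 3.14].

INTERFACE

Orientations are given as a unit quaternion [x, y, z, w].
In Python, from station import arm, snapshot, camera_info, ticket gives the robot as it stands. Calls block until the motion is done:
- arm.movep(position, orientation): joint-space move of the TCP to a pose.
- arm.line_to(position, velocity=0.15, ori=None): straight line of the TCP; ori=None keeps the orientation; velocity is the mean speed in m/s.
- arm.move_j(angles): joint-space move.
- arm.move_gripper(opening, effort=None): opening from 0.0 (shut) to 1.0 (fully open); effort is the grip in N (None keeps the last); returns when the fingers have stopped.
- arm.pause(seconds).
- arm.ik(position, orientation): joint angles nearest the present ones, or None.
- snapshot(name): name is "scene" or "top"; returns the picture (480x640x3 uint8, blue, green, red); there is no depth.
- camera_info(name): a dict with "fx", "fy", "cx", "cy" (pixels), "R" (3x3) and "t" (3): a world point X has camera coordinates R X + t. Camera axes: x right, y down, z forward; pixel columns grow to the right and rows downward; lengths in m; the calibration is good to about 2 mm. A picture is of the moment at which its call begins. camera_info takes no time and is no camera call.
A pose or a line that the arm cannot do raises arm.MotionError and nothing moves.
- ticket.finish_job(): hands the job in, once; it reports no verdict.
Readings, each from a call of its own:
- arm.read_time(): time.
- arm.read_joint_positions(): joint angles.
- arm.read_dq(): joint speeds.
- arm.read_effort(): joint torques, N m.
- arm.read_tool_pos(): TCP position.
- arm.read_eef_rot(): TCP orientation.
- arm.read_ft_force(): force on the tool from outside, world axes, zero at the start.
- arm.read_wrist_torque(): the same for the moment, N m.
- arm.read_opening(): opening from 0.0 (shut) to 1.0 (fully open).
Only numpy, scipy, OpenCV 4.12 (cv2) and the standard library are available. Lean on these libraries where they do the work, as an engineer would, in place of code of your own. Each camera call takes 0.05 s, during which the arm holds its last target.

## Working session

There is one attempt and no reset: what is moved stays moved. The work goes in short steps, each a Python script; the robot and the scene stay as the last script left them, time stands still between calls to the robot, and variables do not carry over. Pictures are saved under pics/ and viewed, and the job is handed in when it is done.

```bash
mkdir -p pics; ls; python3 - <<'E'
from station import arm, snapshot, camera_info
import cv2
for n in("scene","top"):
    cv2.imwrite(f"pics/{n}0.png",snapshot(n)); c=camera_info(n); print(n,c)
print(arm.read_time(),arm.read_tool_pos(),arm.read_eef_rot())
E
```

```text
pics
scene {'fx': 558.4934626749395, 'fy': 558.4934626749395, 'cx': 312.2368301417317, 'cy': 239.40129801096387, 'R': array([[ 0.64029431,  0.76790424, -0.01860859],
       [ 0.47908865, -0.41817581, -0.77175323],
       [-0.60041424,  0.48523404, -0.6356498 ]]), 't': array([-0.46486674, -0.18388374,  1.38679092])}
top {'fx': 553.1157456936975, 'fy': 553.1157456936975, 'cx': 314.7052877430104, 'cy': 227.9751996668546, 'R': array([[-0.01149447, -0.99984052,  0.01366822],
       [-0.99836298,  0.01070943, -0.05618424],
       [ 0.0560289 , -0.01429165, -0.99832686]]), 't': array([0.06999432, 0.63384097, 1.1359023 ])}
0.1 [0.16808502 0.6273653  0.30285824] [ 0.09145077  0.70116472 -0.09306298  0.7009594 ]
```

View pics/scene0.png

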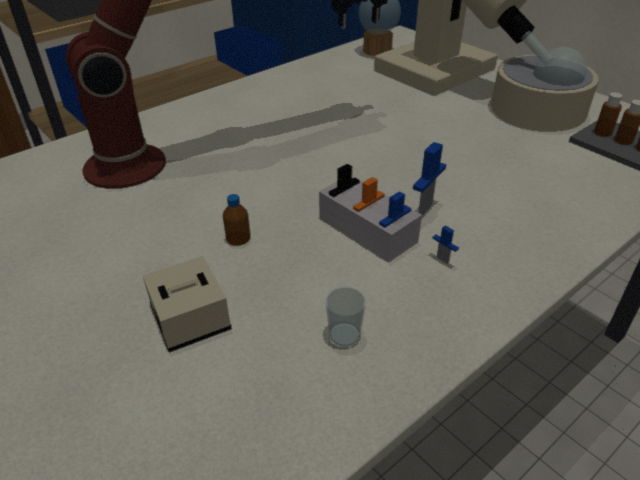

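View pics/top0.png

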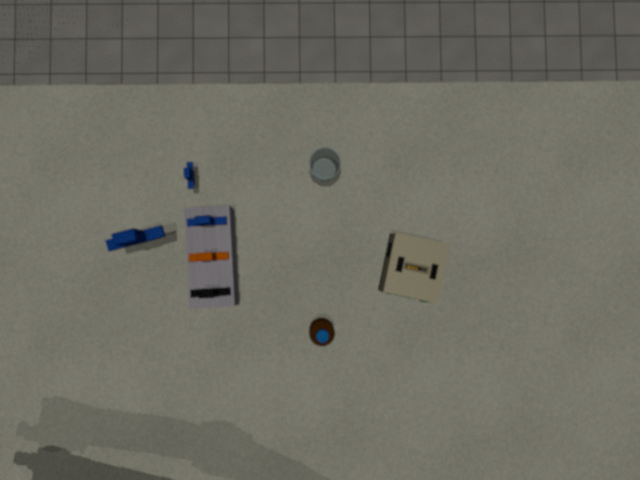

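The middle-sized blue paddle hangs in the rack (top view 207,220). The large one at (135,237) and the small one at (189,175) are look-alikes, and the reader slot is at about (416,268). I'll zoom in to measure.

```bash
python3 - <<'E'
import cv2,numpy as np
t=cv2.imread("pics/top0.png");s=cv2.imread("pics/scene0.png")
def cr(im,x,y,w,h,k): return cv2.convertScaleAbs(cv2.resize(im[y:y+h,x:x+w],None,fx=k,fy=k,interpolation=cv2.INTER_CUBIC),alpha=1.5)
cv2.imwrite("pics/c1.png",cr(t,170,195,80,120,5))
cv2.imwrite("pics/c2.png",cr(t,375,225,80,80,7))
cv2.imwrite("pics/c3.png",cr(s,310,140,150,120,5))
cv2.imwrite("pics/c4.png",cr(s,135,250,100,100,6))
E
```

```text
(no output)
```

View pics/c1.png

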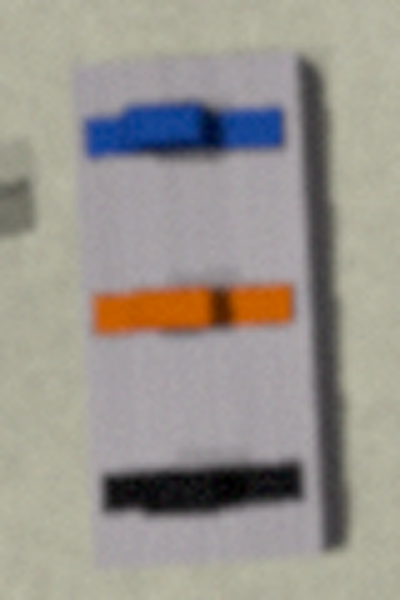

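View pics/c2.png

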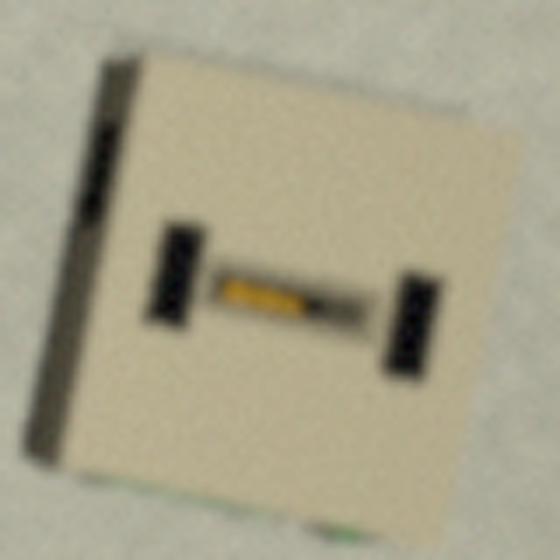

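View pics/c3.png

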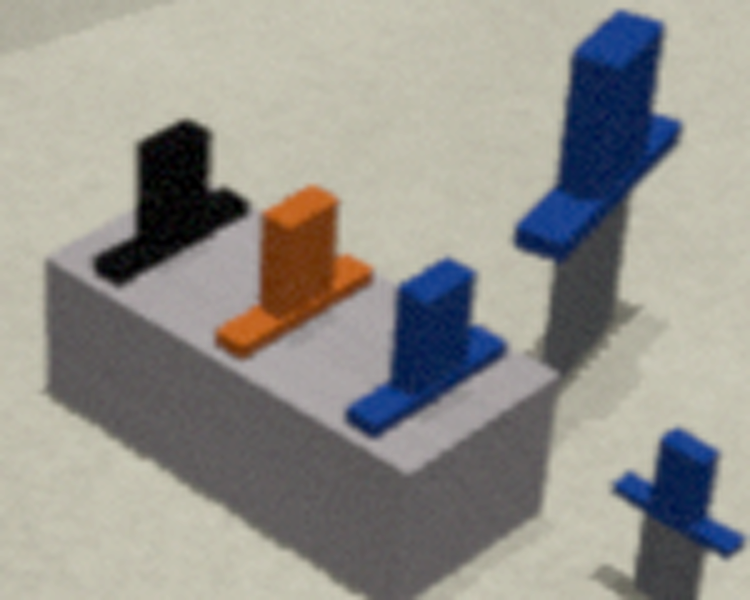

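View pics/c4.png

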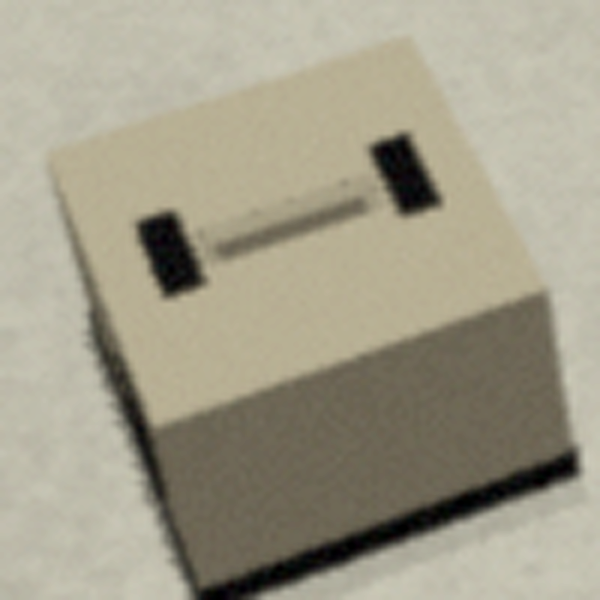

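```bash
cat > fit.py <<'E'
import numpy as np
from scipy.optimize import least_squares
from station import camera_info
C={n:camera_info(n) for n in("scene","top")}
def proj(n,X):
    c=C[n];p=np.asarray(X)@c["R"].T+c["t"]
    return np.c_[c["fx"]*p[:,0]/p[:,2]+c["cx"],c["fy"]*p[:,1]/p[:,2]+c["cy"]]
def un(p,k,o): return (np.array(p,float)+.5)/k-.5+np.array(o)
def W(q,L):
    c,s=np.cos(q[2]),np.sin(q[2]);L=np.asarray(L,float)
    return np.c_[q[0]+c*L[:,0]-s*L[:,1],q[1]+s*L[:,0]+c*L[:,1],L[:,2]]
def fit(obs,q0):
    f=lambda q:np.concatenate([(proj(n,W(q,L))-P).ravel() for n,L,P in obs])
    r=least_squares(f,q0,loss="soft_l1");return r.x,[np.round(proj(n,W(r.x,L))-P,1).tolist() for n,L,P in obs]
E
python3 - <<'E'
from fit import *
# reader: image up=+x, left=+y
T=lambda p:un(p,7,(375,225)); S=lambda p:un(p,6,(135,250))
box=[(60,55,.076),(60,-55,.076),(-60,-55,.076),(-60,55,.076)];box=[(a/1e3,b/1e3,c) for a,b,c in box]
pads=[(0,.034,.08),(0,-.034,.08)]
for sel in((0,1),(2,3),(0,1,2,3)):
    o=[("top",box,T([(142,50),(523,128),(437,548),(62,470)])),("top",pads,T([(176,273),(412,325)])),
       ("scene",box,S([(50,157),(408,38),(548,290),(155,428)][:0] or [(408,38) if 0 else (50,157)]*4)),("scene",pads,S([(406,173),(171,253)]))]
    # scene: find correspondences by projecting
    q,_=fit(o[:2],[.5,-.2,-.2]); pr=proj("scene",W(q,box)); pts=S([(50,157),(408,38),(548,290),(155,428)])
    idx=[np.argmin(np.linalg.norm(pts-p,axis=1)) for p in pr]; o[2]=("scene",box,pts[idx])
    pp=proj("scene",W(q,pads)); ps=o[3][2]; o[3]=("scene",pads,ps[[np.argmin(np.linalg.norm(ps-p,axis=1)) for p in pp]])
    print("reader",sel,*fit([o[i] for i in sel],q),idx)
T=lambda p:un(p,5,(170,195)); S=lambda p:un(p,5,(310,140))
rk=[(.1,.045,.07),(.1,-.045,.07),(-.1,-.045,.07),(-.1,.045,.07)]
o=[("top",rk,T([(77,62),(300,52),(325,550),(97,565)]))]
q,r=fit(o,[.55,.2,0.]);print("rack top",q,r);pr=proj("scene",W(q,rk));print((pr-[310,140])*5)
E
```

```text
reader (0, 1) [ 0.55149091 -0.13581363 -0.21689646] [[[0.0, 0.1], [-0.1, 0.3], [0.6, -0.0], [-0.5, -0.3]], [[-0.0, 0.1], [0.0, -0.2]]] [np.int64(2), np.int64(3), np.int64(0), np.int64(1)]
reader (2, 3) [ 0.55258273 -0.1365657  -0.22506699] [[[0.4, 0.2], [0.0, 0.6], [-0.8, -0.3], [0.6, -0.2]], [[-0.1, -0.2], [-0.2, -0.2]]] [np.int64(2), np.int64(3), np.int64(0), np.int64(1)]
reader (0, 1, 2, 3) [ 0.55186488 -0.13616594 -0.22099827] [[[0.3, -0.2], [0.2, 0.3], [0.6, -0.2], [-0.4, -0.6]], [[0.1, -0.1], [0.2, -0.4]], [[0.5, -0.3], [0.2, 0.3], [-0.9, -0.5], [0.4, -0.6]], [[-0.1, -0.6], [-0.2, -0.5]]] [np.int64(2), np.int64(3), np.int64(0), np.int64(1)]
rack top [0.57874219 0.27242715 0.04410205] [[[-0.4, -0.3], [0.3, -0.7], [0.1, 0.7], [-0.1, 0.3]]]
[[558.85153384 373.53352662]
 [405.42230972 473.53993745]
 [ 42.40420424 254.66608953]
 [194.96657852 172.57587987]]
```

```bash
cat >> fit.py <<'E'
from scipy.spatial.transform import Rotation as Ro
def down(yaw,flip=False):
    y=np.array([np.cos(yaw),np.sin(yaw),0])*(-1 if flip else 1);x=np.array([0,0,-1.]);return Ro.from_matrix(np.c_[x,y,np.cross(x,y)]).as_quat()
E
python3 - <<'E'
from fit import *
from station import arm
T=lambda p:un(p,5,(170,195)); S=lambda p:un(p,5,(310,140))
cp=[(.008,.039,.078),(.008,-.039,.078),(-.008,-.039,.078),(-.008,.039,.078)]
ho=[(.008,.015,.123),(.008,-.015,.123),(-.008,-.015,.123),(-.008,.015,.123)]
o=[("top",cp,T([(86,118),(284,108),(284,146),(88,157)])),("scene",ho,S([(474,272),(428,300),(400,285),(447,260)]))]
for k in((0,),(1,),(0,1)): print(k,*fit([o[i] for i in k],[.6487,.2755,.044]))
# big paddle base: blade bottom, from scene crop ~ (550,350..)-> ground; ray
def ray(n,p,z):
    c=C[n];d=c["R"].T@np.array([(p[0]-c["cx"])/c["fx"],(p[1]-c["cy"])/c["fy"],1]);o=-c["R"].T@c["t"];return o+d*(z-o[2])/d[2]
print("big base",ray("scene",S((570,372)),0), "top",[ray("top",(125,237),z) for z in(.15,.17)])
print("beaker",ray("top",(324,168),0.04),"bottle",ray("top",(322,334),.1))
print(Ro.from_quat(arm.read_eef_rot()).as_matrix().round(3).tolist(), arm.read_joint_positions())
for f in(0,1):
  for p,y in(((.6487,.2755,.27),.044),((.6487,.2755,.156),.044),((.552,-.136,.3),-.22),((.552,-.136,.166),-.22)): print(f,np.round(arm.ik(list(p),down(y,f)),2))
E
```

```text
(0,) [0.64713586 0.27654455 0.0422542 ] [[[-0.1, -0.2], [-0.1, -0.2], [0.3, 0.2], [-0.1, 0.1]]]
(1,) [0.64905073 0.27543171 0.06392938] [[[1.1, -0.2], [0.0, 0.8], [-1.0, 0.3], [-0.1, -1.2]]]
(0, 1) [0.64766993 0.27642247 0.04560627] [[[-0.0, -0.4], [-0.0, -0.6], [0.4, -0.1], [-0.1, -0.1]], [[1.0, -0.6], [-0.3, 0.2], [-1.2, -0.4], [-0.1, -1.6]]]
big base [0.62018308 0.40235845 0.        ] top [array([0.6142869 , 0.41305598, 0.15      ]), array([0.61341669, 0.40650565, 0.17      ])]
beaker [0.75665824 0.04273135 0.04      ] bottle [0.42644615 0.05249842 0.1       ]
[[-0.001, 0.259, 0.966], [-0.002, 0.966, -0.259], [-1.0, -0.002, 0.0]] [-1.33549559  0.6158269  -0.01261343  1.4247166   0.00807747  1.10339706
 -0.04033996]
0 [-0.59  0.75  0.31  1.29 -0.23  1.14 -0.21]
0 [-0.57  0.86  0.26  1.4  -0.25  0.92 -0.19]
0 [-0.27  0.59  0.77  1.69 -0.46  1.06  0.43]
0 [-0.08  0.7   0.45  1.82 -0.44  0.72  0.4 ]
1 [-0.2   0.77 -0.47  1.27  0.35  1.17  2.5 ]
1 [-0.19  0.89 -0.48  1.38  0.45  0.98  2.42]
1 [-0.42  0.73  1.13  1.69 -0.71  1.19 -2.47]
1 [ 0.41  0.68 -0.32  1.81  0.31  0.71  2.83]
```

```bash
python3 - <<'E'
from fit import *
from station import arm,snapshot
import cv2
q=down(.044); x,y=.6482,.2762
arm.movep([x,y,.30],q)
arm.move_gripper(.5,30)
arm.line_to([x,y,.22],velocity=.12)
print(arm.read_time(),arm.read_tool_pos(),arm.read_opening(),arm.read_ft_force())
for n in("scene","top"):
    cv2.imwrite(f"pics/{n}1.png",snapshot(n))
s=cv2.imread("pics/scene1.png")
cv2.imwrite("pics/s1c.png",cv2.resize(s[60:260,300:500],None,fx=3,fy=3))
E
```

```text
3.5417 [0.648792   0.276251   0.22089178] 0.502245013335849 [ 0.96944386 -1.09366825 -0.43237239]
```

View pics/s1c.png

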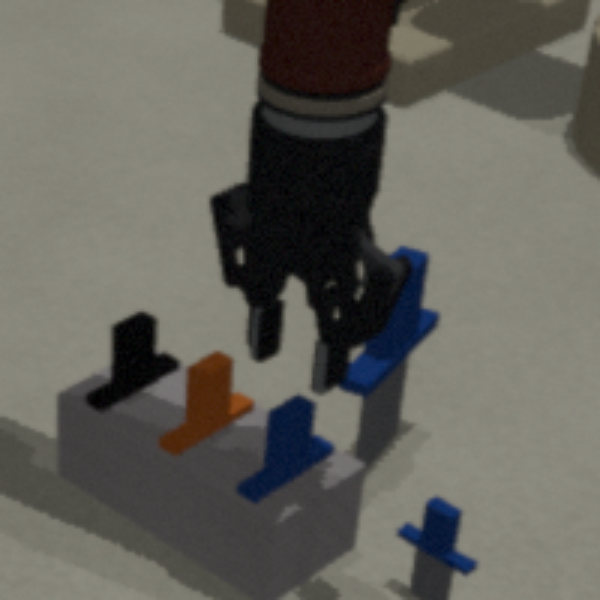

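The fingers straddle the line above the blue handle: tips at about (262,355) and (325,388) in the crop, handle top at (292,402). Now I'll descend, grip and lift.

```bash
python3 - <<'E'
from fit import *
from station import arm,snapshot
import cv2
x,y=.6482,.2762
arm.line_to([x,y,.158],velocity=.06); print(arm.read_tool_pos(),arm.read_ft_force())
arm.move_gripper(0,60); print("open",arm.read_opening(),arm.read_ft_force())
arm.pause(.2)
arm.line_to([x,y,.20],velocity=.06);print(arm.read_ft_force(),arm.read_opening())
arm.line_to([x,y,.31],velocity=.12);arm.pause(.3)
print(arm.read_time(),arm.read_tool_pos(),arm.read_opening(),arm.read_ft_force())
for n in("scene","top"):
    cv2.imwrite(f"pics/{n}2.png",snapshot(n))
s=cv2.imread("pics/scene2.png")
cv2.imwrite("pics/s2c.png",cv2.resize(s[40:260,300:500],None,fx=2.7,fy=2.7))
E
```

```text
[0.64855098 0.27628147 0.1586136 ] [-0.93767772 -0.71778028  0.36275454]
open 0.180461592605216 [-1.29345942 -0.77802846  1.87297113]
[ 0.0044793  -0.19389762 -0.33899535] 0.18258918951350145
7.5917 [0.64808248 0.27617259 0.30943321] 0.1798286776908576 [-0.16453179 -0.11127871  0.21677351]
```

View pics/s2c.png

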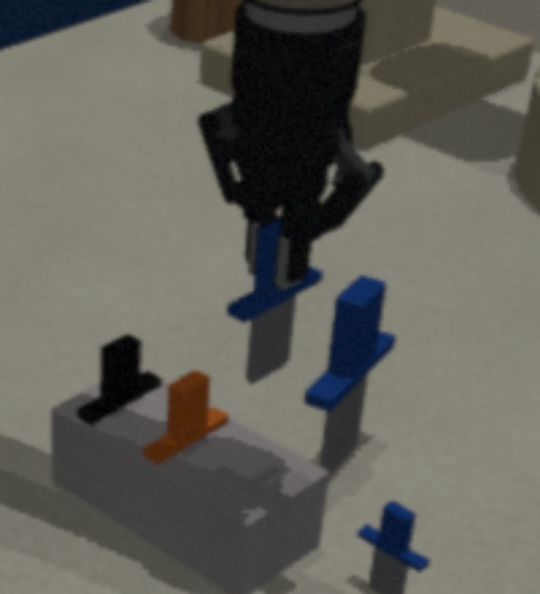

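Paddle held, blade clear of the rack and the other two undisturbed. Now I'll carry it above the reader and check alignment.

```bash
python3 - <<'E'
from fit import *
from station import arm,snapshot
import cv2
q=down(-.219); x,y=.5518,-.1361
try: arm.line_to([x,y,.31],velocity=.12,ori=q)
except arm.MotionError as e: print("ME",e); arm.movep([x,y,.31],q)
arm.line_to([x,y,.245],velocity=.1); arm.pause(.4)
p=arm.read_tool_pos();R=Ro.from_quat(arm.read_eef_rot()).as_matrix()
print(arm.read_time(),p,R.round(3).tolist(),arm.read_opening(),arm.read_ft_force(),arm.read_joint_positions())
for n in("scene","top"): cv2.imwrite(f"pics/{n}3.png",snapshot(n))
s=cv2.imread("pics/scene3.png");t=cv2.imread("pics/top3.png")
# predicted paddle points
yaw=np.arctan2(R[1,1],R[0,1]);z0=p[2]-.1486
L=[(0.008,.039,.068),(0.008,-.039,.068),(-.008,.039,.068),(-.008,-.039,.068),(0,.018,0),(0,-.018,0),(0,.034,-99),(0,-.034,-99)]
X=W([p[0],p[1],yaw],L);X[:,2]+=z0;X[-2:]=W([x,y,-.219],[(0,.034,.08),(0,-.034,.08)])
for n,im,(ox,oy,w,h),k in(("scene",s,(130,190,120,150),4),("top",t,(370,210,100,100),6)):
    c=cv2.convertScaleAbs(cv2.resize(im[oy:oy+h,ox:ox+w],None,fx=k,fy=k,interpolation=cv2.INTER_CUBIC),alpha=1.5)
    for a in proj(n,X): cv2.circle(c,tuple(int(v) for v in (a-[ox,oy]+.5)*k),3,(0,0,255),1)
    cv2.imwrite(f"pics/{n}3c.png",c)
E
```

```text
12.5667 [ 0.55187342 -0.13611163  0.24526799] [[0.0, 0.976, -0.217], [-0.0, -0.217, -0.976], [-1.0, 0.0, -0.0]] 0.182046717004225 [ 0.14673162  0.55698131 -1.45143127] [-0.04593948  0.57755839  0.39265215  1.74839175 -0.27698039  0.86995472
  0.25023862]
```

View pics/scene3c.png

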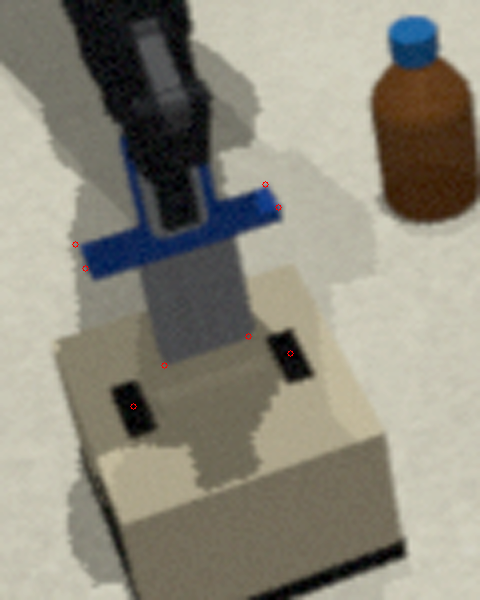

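View pics/top3c.png

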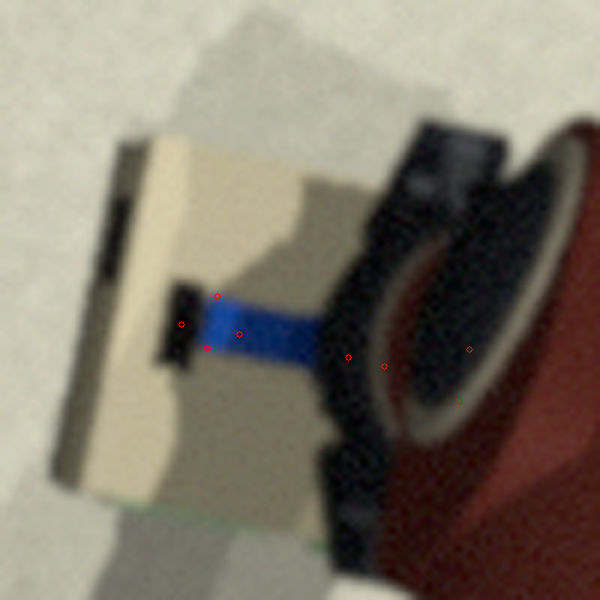

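```bash
python3 - <<'E'
import cv2
s=cv2.imread("pics/scene3.png");t=cv2.imread("pics/top3.png")
f=lambda im,x,y,w,h,k,n:cv2.imwrite(n,cv2.convertScaleAbs(cv2.resize(im[y:y+h,x:x+w],None,fx=k,fy=k,interpolation=cv2.INTER_CUBIC),alpha=2))
f(s,145,220,65,75,8,"pics/z1.png");f(t,390,250,40,30,14,"pics/z2.png")
E
```

```text
(no output)
```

View pics/z1.png

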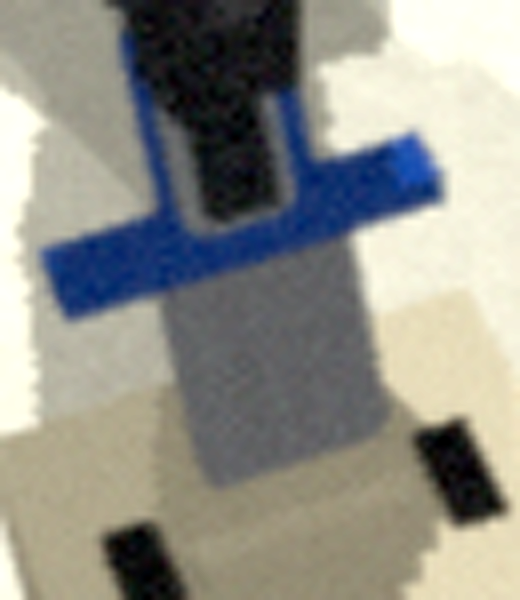

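View pics/z2.png

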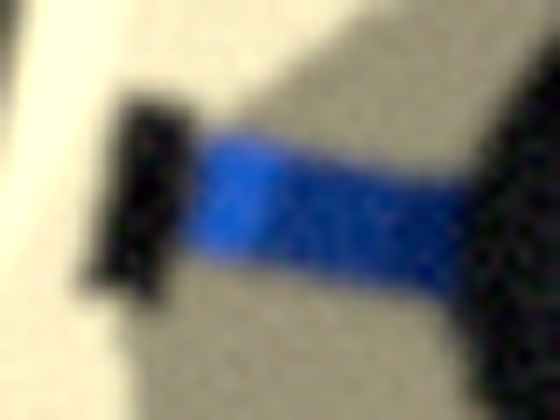

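```bash
python3 - <<'E'
from fit import *
p=np.array([0.55187,-0.13611,0.24527]);z0=p[2]-.1486
S=lambda a:un(a,8,(145,220));T=lambda a:un(a,14,(390,250))
c=C["scene"];print("cam",-c["R"].T@c["t"])
cp=[(sx*.008,sy*.039,z) for z in(.068,.060) for sx in(1,-1) for sy in(1,-1)]
bl=[(sx*.0025,sy*.020,.004) for sx in(1,-1) for sy in(1,-1)]
def sh(q,L):
    X=W(q[:3],L);X[:,2]+=q[3];return X
q0=[p[0],p[1],-.219,z0]
for L in(cp,bl):
    for l,a in zip(L,(proj("scene",sh(q0,L))-[145,220]+.5)*8): print(l,a.round())
E
```

```text
cam [ 1.21839716 -0.39284075  0.73094998]
(0.008, 0.039, 0.068) [437. 174.]
(0.008, -0.039, 0.068) [ 51. 297.]
(-0.008, 0.039, 0.068) [412. 130.]
(-0.008, -0.039, 0.068) [ 30. 250.]
(0.008, 0.039, 0.06) [443. 205.]
(0.008, -0.039, 0.06) [ 60. 328.]
(-0.008, 0.039, 0.06) [418. 160.]
(-0.008, -0.039, 0.06) [ 39. 280.]
(0.0025, 0.02, 0.004) [386. 424.]
(0.0025, -0.02, 0.004) [199. 487.]
(-0.0025, 0.02, 0.004) [379. 409.]
(-0.0025, -0.02, 0.004) [192. 472.]
```

```bash
python3 - <<'E'
from fit import *
p=np.array([0.55187,-0.13611,0.24527]);z0=p[2]-.1486
S=lambda a:un(a,8,(145,220));T=lambda a:un(a,14,(390,250))
A=[((.008,-.039,.060),(70,320)),((-.008,-.039,.068),(42,252)),((-.008,.039,.068),(415,132)),((.008,.039,.06),(442,201)),((.0025,.02,.004),(390,420)),((.0025,-.02,.004),(205,480))]
B=[((.008,.039,.068),(202,135)),((-.008,.039,.068),(185,250))]
def sh(q,L):
    X=W(q[:3],L);X[:,2]+=q[3];return X
def res(q,a=1,b=1): return np.concatenate([a*(proj("scene",sh(q,[l for l,_ in A]))-S([o for _,o in A])).ravel(),b*(proj("top",sh(q,[l for l,_ in B]))-T([o for _,o in B])).ravel()])
q0=[p[0],p[1],-.219,z0]
print("q0",np.round(q0,4),res(q0).round(1))
r=least_squares(res,q0);print(r.x.round(4),r.fun.round(1))
d=r.x[:2]-p[:2];print("local dx,dy mm",1e3*(d@[np.cos(-.219),np.sin(-.219)]),1e3*(d@[-np.sin(-.219),np.cos(-.219)]))
E
```

```text
q0 [ 0.5519 -0.1361 -0.219   0.0967] [-1.4  0.9 -1.5 -0.4 -0.5 -0.4  0.   0.4 -0.5  0.4 -0.8  0.8  1.8 -0.2
  1.3  0.2]
[ 0.5512 -0.1342 -0.2204  0.0957] [-0.3  0.6 -0.5 -0.7  0.5 -0.6  0.9  0.2  0.4  0.1  0.1  0.5  0.7  0.1
  0.2  0.6]
local dx,dy mm -1.075355694002952 1.715203621695902
```

```bash
python3 - <<'E'
from fit import *
from station import arm,snapshot
import cv2
yw=-.219;ex=np.array([np.cos(yw),np.sin(yw)]);ey=np.array([-ex[1],ex[0]])
xy=np.array([.5519,-.1361])+.0005*ex-.0013*ey
arm.line_to([*xy,.232],velocity=.04);arm.pause(.3)
f0=np.array(arm.read_ft_force());print("f0",f0.round(2),arm.read_tool_pos())
z=.232
while z>.186:
    z-=.003;arm.line_to([*xy,z],velocity=.03)
    f=np.array(arm.read_ft_force())-f0;print(round(z,4),f.round(1),np.round(arm.read_tool_pos(),4))
    if np.linalg.norm(f)>7: print("STOP");break
print(arm.read_time(),arm.read_wrist_torque(),arm.read_opening())
for n in("scene",): cv2.imwrite(f"pics/{n}4.png",snapshot(n))
s=cv2.imread("pics/scene4.png")
cv2.imwrite("pics/s4c.png",cv2.convertScaleAbs(cv2.resize(s[200:350,130:250],None,fx=4,fy=4),alpha=1.6))
E
```

```text
f0 [-0.25  0.29 -0.46] [ 0.55220729 -0.13748063  0.23217354]
0.229 [ 0.2 -0.1 -0.2] [ 0.5519 -0.1374  0.2287]
0.226 [ 0.2 -0.1 -0.8] [ 0.552  -0.1374  0.2257]
0.223 [-0.4 -0.9 -0.3] [ 0.552  -0.1374  0.2228]
0.22 [ 0.4 -0.5  1.2] [ 0.5525 -0.1377  0.2203]
0.217 [-0.1  1.  -0.9] [ 0.5518 -0.1373  0.2165]
0.214 [ 0.2 -0.1  0. ] [ 0.5519 -0.1374  0.2135]
0.211 [ 0.2 -0.1 -0.7] [ 0.552  -0.1374  0.2107]
0.208 [ 0.3 -1.7 -0.9] [ 0.5521 -0.1375  0.2078]
0.205 [ 0.3 -0.4 -0.3] [ 0.5521 -0.1375  0.2048]
0.202 [ 0.4 -0.4 -1. ] [ 0.5522 -0.1374  0.2018]
0.199 [ 0.2 -0.  -1. ] [ 0.5522 -0.1375  0.1988]
0.196 [-0.1  0.1 -0.5] [ 0.5522 -0.1375  0.1958]
0.193 [-0.1 -0.7 -1.5] [ 0.5522 -0.1375  0.1928]
0.19 [ 0.5 -0.4 -0.4] [ 0.5522 -0.1375  0.1898]
0.187 [ 0.4  0.  -1.3] [ 0.5522 -0.1375  0.1868]
0.184 [-0.6 -1.3 -0.9] [ 0.5522 -0.1375  0.1838]
17.4417 [-0.03691901 -0.00248026 -0.00074142] 0.1814135847225736
```

View pics/s4c.png

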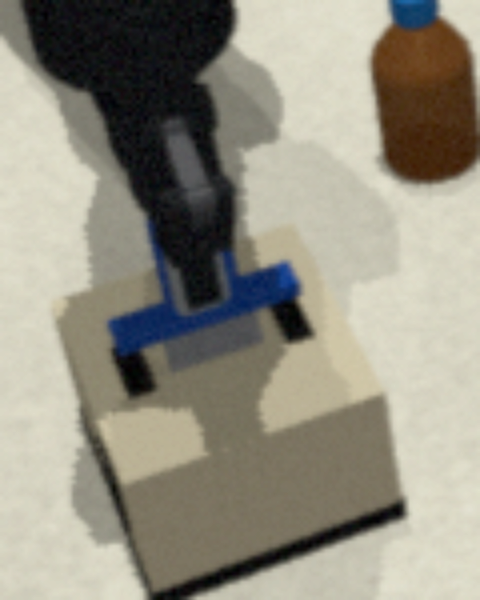

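The blade is in the slot without contact force. The crosspiece spans (112,335) to (297,280), above both pads. Pressing on gently.

```bash
python3 - <<'E'
from fit import *
from station import arm,snapshot
import cv2
yw=-.219;ex=np.array([np.cos(yw),np.sin(yw)]);ey=np.array([-ex[1],ex[0]])
xy=np.array([.5519,-.1361])+.0005*ex-.0013*ey
arm.move_gripper(0,100);arm.pause(.3)
f0=np.array([-.1,0,-1.2]);z=.184
while z>.160:
    z-=.001 if z>.1705 else .0004;arm.line_to([*xy,z],velocity=.02);arm.pause(.12)
    f=np.mean([arm.read_ft_force() for _ in range(1)],0)-f0;print(round(z,4),f.round(1),np.round(arm.read_tool_pos(),4))
    if f[2]>20 or np.hypot(f[0],f[1])>10: print("STOP");break
arm.pause(.5)
print(arm.read_time(),arm.read_ft_force(),arm.read_wrist_torque(),arm.read_opening(),arm.read_tool_pos())
for n in("scene","top"): cv2.imwrite(f"pics/{n}5.png",snapshot(n))
s=cv2.imread("pics/scene5.png")
cv2.imwrite("pics/s5c.png",cv2.convertScaleAbs(cv2.resize(s[230:330,140:225],None,fx=6,fy=6,interpolation=cv2.INTER_CUBIC),alpha=1.6))
E
```

```text
0.183 [ 0.1 -1.   0.5] [ 0.5521 -0.1375  0.183 ]
0.182 [ 0.7 -0.7  0.7] [ 0.5521 -0.1375  0.182 ]
0.181 [ 0.4  0.1 -0.2] [ 0.5521 -0.1375  0.181 ]
0.18 [-1.9 -0.1  5.5] [ 0.5522 -0.1376  0.1805]
0.179 [-1.2  1.2  6.6] [ 0.5522 -0.1376  0.1794]
0.178 [-1.7 -0.4  5.7] [ 0.5522 -0.1375  0.1783]
0.177 [-1.5  0.5  6.6] [ 0.5522 -0.1376  0.1773]
0.176 [-0.5  0.5  6.6] [ 0.5522 -0.1376  0.1763]
0.175 [-0.9  0.8  7.5] [ 0.5522 -0.1376  0.1754]
0.174 [-2.3  0.5  7.7] [ 0.5522 -0.1376  0.1745]
0.173 [-1.9  0.2  8.3] [ 0.5522 -0.1376  0.1736]
0.172 [-1.4  1.4  9.7] [ 0.5522 -0.1376  0.1727]
0.171 [-2.9  0.8  8.9] [ 0.5522 -0.1376  0.1718]
0.17 [-2.4  1.1 10.3] [ 0.5522 -0.1376  0.1709]
0.1696 [-2.   0.7 10.4] [ 0.5522 -0.1376  0.1706]
0.1692 [-2.5  0.8 10.4] [ 0.5522 -0.1376  0.1703]
0.1688 [-2.5  0.2 10.5] [ 0.5522 -0.1376  0.1699]
0.1684 [-2.4  1.  11. ] [ 0.5522 -0.1376  0.1696]
0.168 [-2.5  1.5 11. ] [ 0.5522 -0.1376  0.1692]
0.1676 [-2.1  1.2 12.5] [ 0.5522 -0.1376  0.1688]
0.1672 [-3.1  0.2 12.8] [ 0.5522 -0.1376  0.1685]
0.1668 [-3.4  2.3 14.2] [ 0.5522 -0.1376  0.1685]
0.1664 [-4.2  1.2 17.8] [ 0.5522 -0.1376  0.1685]
0.166 [-5.5  1.4 19.5] [ 0.5522 -0.1376  0.1685]
0.1656 [-5.8  2.7 21.7] [ 0.5522 -0.1376  0.1685]
STOP
27.675 [-6.04698555  1.66081543 20.1473547 ] [ 0.4805493   1.33413722 -0.00423846] 0.17096620867092607 [ 0.5521454  -0.13765277  0.16844426]
```

View pics/s5c.png

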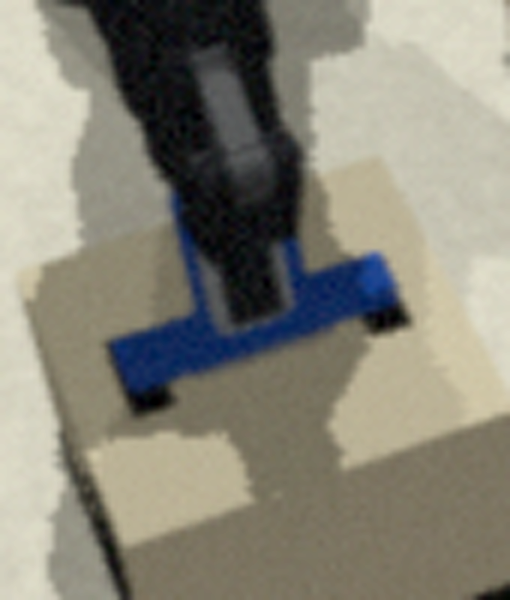

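```bash
python3 - <<'E'
from station import arm,ticket
arm.pause(.5);print(arm.read_time(),arm.read_ft_force(),arm.read_tool_pos(),arm.read_opening())
ticket.finish_job()
E
```

```text
28.275 [-5.02403631  2.25151016 20.23170009] [ 0.55215587 -0.13766198  0.16847764] 0.17130633192864084
the job is handed in; nothing more can be done
```

I took the middle-sized blue paddle out of the rack and slid it into the reader slot. I pressed it onto the stop pads and handed the job in at about 28.3 s, still gripping at 100 N and pushing. No verdict is reported.

- **Plunger and hard stop:** the plunger was first felt at TCP z of about 0.1805 m. The hard stop was at 0.1685 m, which is 12 mm of travel and matches the expected 0.1686 m for home. Pushing further raised the force but did not move the tool.
- **Force at hand-in:** wrist force was steady at 20–21 N upward. Taking off about 10.8 N for the spring leaves roughly 10 N on the pads. I worked that out from the wrist reading; there is no direct pad reading.
- **Picture at home:** the last zoomed scene picture shows the crosspiece lying on both pads.
- **Side load:** a side force of about 5–6 N remained, mostly in x, and I did not trim it out.
- **Paddle offset:** the pictures showed the paddle about 1.5 mm off the tool centre along its width, and I corrected for that before insertion.
- **Other objects:** nothing seemed disturbed: the other two paddles looked untouched after the lift, and the bottle in later pictures. I did not recheck the beaker, which was well off the path.

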